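# Level the sprung instrument stand and keep it pressed

### The arm

A 7-joint arm with a two-finger parallel gripper is mounted at the origin on a cart in front of the work surface, level with it; the furniture and walls round the work are solid. World frame = base frame: x ahead of the robot, y to its left, z up, the work surface at z = 0. Lengths are in m, angles in rad, forces in N, time in s.
With the tool pointing down it reaches from about 0.4 to 0.85 m from the base axis. Payload 10.4 kg.
Tool frame: the origin (TCP) lies at the very end of the fingers, on their centre line; the grasp point (between the pads) lies 19 mm behind it (manip.grip_depth is the distance from the TCP to the grasp point, in m); z points along the fingers, y is the line along which they close (so a half turn about z gives the same grasp; the last joint's range is limited). The gripper opens to 85 mm and grips with 20 to 120 N. Pads are 22 mm wide; open, the fingers measure 114 mm over their backs; the gripper's body (76 mm by 85 mm) begins 54 mm behind the grasp point. The pads swing forward as they close: fully open they stand 13 mm farther back than shut.
Start: joints at [-1.264, 0.332, -0.065, 1.46, 0.022, 1.35, -0.088], TCP at [0.202, 0.591, 0.231] pointing down, gripper open.
Joint ranges: [-2.6, 2.6], [-0.5, 2.12], [-1.47, 1.34], [0.16, 2.42], [-1.27, 4.41], [0.06, 2.06], [-2.6, 2.6]. Speed limits (rad/s): [2.22, 2.22, 2.79, 2.79, 3.14, 3.14, 3.14].

### API

Orientations are given as a unit quaternion [w, x, y, z].
In Python, from station import sensors, cams, order, manip gives the robot as it stands. The module is installed in compiled form; this text tells all that it offers.
- The arm moves only by the tool send_rows, never from a script. Its argument "motion" is a list of rows, each an object of numbers: "dx", "dy", "dz": the shift along the tool's x, y, z in m; "yaw": the turn about the tool's z in rad. A call has 1 to 20 rows; each row shifts and turns the commanded pose from where the row before left it, along the tool's axes as they then stand; what a row does not reach is not made up. A row lasts 1/8 s, in which the tool goes at most 62.5 mm and 10.7 degrees, less where a joint would pass 70% of its speed; a pose out of reach is approached as far as the arm can. A call is refused whole if a number of a shift passes 0.0625 or a number of a turn 0.188, either way. A call with a gripper value outside its range is refused whole. "claw" is the closure, from -1 (fully open) to 1 (shut), set as the call begins (left out, the last holds). The fingers move at their own pace and stop on an object; "grip_force" is the grip in N (left out, the last holds). Time passes only in rows, so rows that do not move let the fingers close. It gives the time, the measured TCP pose, the force, the opening and the grip force at its end, in the units of the state.
- sensors.get_state(): the state, without advancing time (a new reading comes with each control period).
- cams.camera(name): name is "scene" or "side" or "wrist"; returns the picture (420x560x3 uint8, blue, green, red); there is no depth.
- cams.get_calibration(name): a dict with "intrinsics" (3x3 intrinsics, pixels), "pose" (4x4, takes a point from camera to world coordinates). Camera axes: x right, y up, looking along -z (the intrinsics and any distortion apply to the point x, -y, -z); pixel columns grow to the right and rows downward; lengths in m; the calibration is good to about 2 mm. A picture is of the moment at which its call begins: read the wrist's pose just before it. get_calibration takes no time and is no camera call; for the wrist camera it gives the pose at the moment of the call.
- order.hand_in(): hands the job in; it is judged then, once.
The state is a dict: "clock": time; "joint_positions": joint angles; "joint_velocities": joint speeds; "tau": joint torques, N m; "ee_pos": TCP position; "eef_rot": TCP orientation; "wrist_force": force on the tool from outside, world axes, zero at the start; "torque": the same for the moment, N m; "gripper_width": opening from 0.0 (shut) to 1.0 (fully open); "grip_force": force on a finger pad.
Only numpy, scipy, OpenCV 4.12 (cv2) and the standard library are available. Lean on these libraries where they do the work, as an engineer would, in place of code of your own. Each camera call takes 0.05 s, during which the arm holds its last target. There are 200 camera calls.

### The job

Push the small stand's open kit drawer fully home first. Then level its sprung white shelf: press the yellow spirit level gently down at its round black pad until the shelf bears on its foot, read the bubble, and turn the foot's red wing knob until the bubble stands between the two black lines while the level is pressed. Finish holding, with the gripper still pressing the level, the shelf fully down and the bubble between the lines; leave the level in its place along the shelf, and leave the mug, notebook and rule alone.

Things in the scene. Friction and masses are not known exactly. Their poses are not given: they have to be found in the camera images.
- shelf_mid (a point): Centre of the top of the white shelf (120 x 256 mm, 10 mm thick, top about 72 mm over the desk when down and level) of a wooden stand fixed to the desk. x points away from the drawer side, y along the shelf from its hinged end to its foot end, z up. It tilts about a hinge along x, 131 mm from here on the -y side. The drawer is under it, front to -x
- shelf_plate (a joint): Gap angle between shelf and foot frame (rad): 0 = shelf fully down on its foot, 0.06 = let go. A spring lifts the foot end (7 mm at the pad), which runs the bubble to the foot end of the vial: read it only while the shelf is fully down. About 3 N on the pad starts to move it, 4 N brings it down to a hard stop; 6 to 12 N is a good press
- drawer_pull (a point): Middle of the front face of the brass block pull (64 mm wide, 18 high, 12 proud) on the kit drawer's front, 25 mm over the desk. Axes as the stand's: the drawer shuts along +x. The front is 238 mm wide, 9 to 42 mm over the desk. At home this point is 79 mm on the -x side of the stand's middle, 19 mm ahead of the shelf edge
- kit_drawer (a joint): How far the kit drawer is open (m), 0 = fully home at its stop; it starts 0.04 to 0.075 open, slides with about 2 N of friction and stays where it is left
- knob_grip (a point): Grip point on the axis of the foot's red wing knob, 98 mm over the desk. The wing is 46 mm long along this point's x, 14 mm thick along y, 36 mm high (15 mm above this point, 21 below), over a black flange of 46 mm diameter. z up. Turns about the vertical with 0.06 N m of friction and stays where it is left
- level_pad (a point): Centre of the top of the round black pad (20 mm diameter) in the middle of the yellow spirit level (24 x 220 x 30 mm, 0.15 kg, loose on the shelf): press here. About 104 to 112 mm over the desk, 32 mm over the level's underside. y along the level towards the foot, z up. The green vial, 68 mm long, is in the top, its middle 65 mm from the pad at +y
- bubble (a joint): Position of the pale bubble along the vial (m), 0 = midway between the two black lines, + = towards the foot end; it runs to the higher end, ends at -0.02 and 0.02. The bubble is 16.4 mm long, and touches a line when it is about 2 mm off the middle. It needs about 1.5 s to settle
- mug_mid (a point): Middle of the green stoneware mug (82 mm wide, 118 mm with handle, 94 mm high), a bystander behind the stand
- notebook_mid (a point): Middle of the small black notebook (140 x 90 x 13 mm), a bystander behind the stand
- rule_mid (a point): Middle of the boxwood rule (208 x 25 x 9 mm), a bystander beside the hinged end of the stand
- foot_axis (a point): Foot of the knob's upright axis, on the desk, 185 mm from the middle of the stand on its +y side. Clockwise from above, the knob raises the foot end of the shelf, which moves the pressed bubble towards the foot (+), 12 mm a radian; anticlockwise lowers it. The foot starts too low: 0.45 to 1.3 rad clockwise is needed; the stop is 1 rad beyond

How it is judged:
On the way, in this order (a step that is already met when the one before it is completed fails the run):
1. the kit drawer is fully home (value of joint kit_drawer below 0.003 m), for 0.2 s.
2. after that, the level is pressed until the shelf is down on its foot and the bubble stands between the lines (contact force between the fingers and spirit_level above 2 N and value of joint shelf_plate below 0.004 rad and value of joint bubble between -0.0028 and 0.0028 m), for 0.3 s.
At the end, for the whole second after the job is handed in: The gripper still presses the level (over 2 N); the shelf is fully down (gap under 0.004 rad) and level (0.008 rad); the bubble is within 2.8 mm of the middle; the level lies flat and still along the shelf (0.2 rad); the kit drawer is under 3 mm open (all of step 2 and value of joint kit_drawer below 0.003 m and angle between shelf_mid's own z axis and vertical below 0.008 rad and angle between the y axis of level_pad and the y axis of shelf_mid, either way round below 0.2 rad and z of level_pad in the frame of shelf_mid between 0.029 and 0.035 m and linear speed of spirit_level below 0.02 m/s); the arm keeps its last pose, push and grip.
It fails at once if the level is pressed harder than 35 N (contact force between the fingers and spirit_level above 35 N).
It fails at once if the level is shoved more than 40 mm or off the shelf (distance of level_pad from where it was at the start of the episode above 0.04 m).
It fails at once if the mug is moved more than 30 mm (distance of mug_mid from where it was at the start of the episode above 0.03 m).
It fails at once if the notebook is moved more than 30 mm (distance of notebook_mid from where it was at the start of the episode above 0.03 m).
It fails at once if the rule is moved more than 30 mm (distance of rule_mid from where it was at the start of the episode above 0.03 m).
It also fails if it takes over 64 s, if anything falls off the work surface, if the arm or the gripper's body presses on something with over 40 N, if the wrist force passes 120 N, or if a joint passes its speed limit or range.

## Working session

There is one attempt and no reset: what is moved stays moved. The work goes in short steps, Python scripts to look and compute and a tool call to move; the robot and the scene stay as the last step left them, time stands still between calls to the robot, and variables do not carry over. Pictures are saved under pics/ and viewed, at most 10 in all, crops included, and the job is handed in when it is done.

Besides the shell and the picture viewer there is one more tool, called after "Request:" by a JSON object that holds its "api" and its "payload", one argument or row to a line. send_rows: Moves the arm, as the interface text tells. Its arguments: {"type":"object","properties":{"motion":{"type":"array"},"claw":{"type":"number"},"grip_force":{"type":"number"}},"required":["motion"]}

```bash
mkdir -p pics; cat > h.py <<'E'
import numpy as np, cv2
from station import sensors, cams, order, manip
def ray(name,u,v,cal=None):
    c=cal or cams.get_calibration(name); K=np.array(c["intrinsics"]);P=np.array(c["pose"])
    d=np.linalg.inv(K)@np.array([u,v,1.]); d=P[:3,:3]@np.array([d[0],-d[1],-d[2]]); return P[:3,3],d
def atz(name,u,v,z,cal=None):
    o,d=ray(name,u,v,cal); return o+d*(z-o[2])/d[2]
def proj(name,p,cal=None):
    c=cal or cams.get_calibration(name); K=np.array(c["intrinsics"]);P=np.array(c["pose"])
    q=P[:3,:3].T@(np.array(p)-P[:3,3]); q=K@np.array([q[0],-q[1],-q[2]]); return q[:2]/q[2]
E
python3 - <<'E'
from h import *
s=sensors.get_state(); print({k:np.round(v,3).tolist() for k,v in s.items()})
for n in ["scene","side"]:
    cv2.imwrite(f"pics/{n}0.png",cams.camera(n)); c=cams.get_calibration(n); print(n,np.round(c["pose"],3).tolist(),np.round(c["intrinsics"],1).tolist(), c.keys())
E
```

```text
{'clock': 0.0, 'joint_positions': [-1.264, 0.333, -0.065, 1.461, 0.022, 1.35, -0.089], 'joint_velocities': [0.0, -0.001, 0.001, -0.001, 0.001, -0.001, -0.001], 'tau': [-0.0, -62.545, 0.049, -39.162, 0.016, 0.01, 0.0], 'ee_pos': [0.202, 0.591, 0.23], 'eef_rot': [-0.0, 0.164, 0.986, -0.001], 'wrist_force': [-0.337, 0.349, -0.256], 'torque': [0.014, -0.047, -0.03], 'grip_force': 0.0, 'gripper_width': 1.001}
scene [[0.906, 0.251, -0.341, 0.238], [-0.423, 0.558, -0.714, -0.863], [0.011, 0.791, 0.612, 0.796], [0.0, 0.0, 0.0, 1.0]] [[521.8, 0.0, 280.7], [0.0, 521.8, 201.6], [0.0, 0.0, 1.0]] dict_keys(['intrinsics', 'pose'])
side [[0.843, 0.204, -0.497, 0.014], [-0.537, 0.339, -0.772, -0.993], [0.011, 0.919, 0.395, 0.593], [0.0, 0.0, 0.0, 1.0]] [[515.1, 0.0, 289.5], [0.0, 515.1, 200.1], [0.0, 0.0, 1.0]] dict_keys(['intrinsics', 'pose'])
```

View pics/scene0.png

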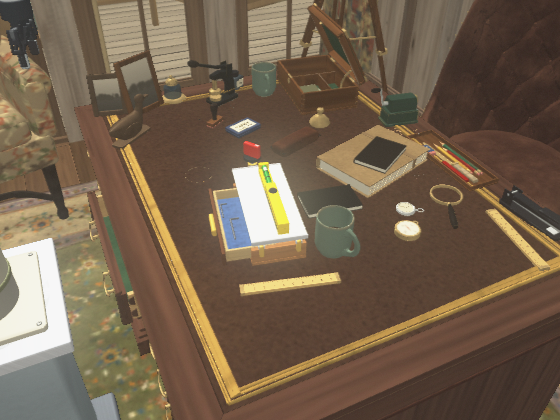

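View pics/side0.png

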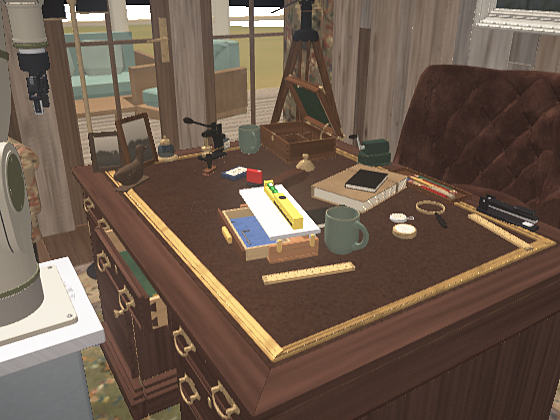

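The scene picture shows the stand centred near (265,205), drawer open to the left with its brass pull at (212,225), the red knob at (251,149), the yellow level with pad about (272,197), the mug at (335,232) and the rule at (290,284). I'll enlarge it for finer pixels.

```bash
python3 - <<'E'
from h import *
a=cv2.imread("pics/scene0.png")[130:280,190:380]; cv2.imwrite("pics/crop0.png",cv2.resize(a,None,fx=4,fy=4,interpolation=cv2.INTER_CUBIC))
for n,u,v,z in [("knob",251,143,.113),("pad",272,197,.108),("pull",212,225,.03),("footL",233,172,.08),("footR",283,165,.08),("hingeR",303,238,.072),("hingeL",238,245,.072),("mug",335,215,.094)]:
    print(n,np.round(atz("scene",u,v,z),3))
E
```

```text
knob [0.652 0.181 0.113]
pad [ 0.611 -0.038  0.108]
pull [0.487 0.015 0.03 ]
footL [0.582 0.125 0.08 ]
footR [0.705 0.103 0.08 ]
hingeR [ 0.632 -0.15   0.072]
hingeL [ 0.501 -0.114  0.072]
mug [ 0.715 -0.134  0.094]
```

View pics/crop0.png

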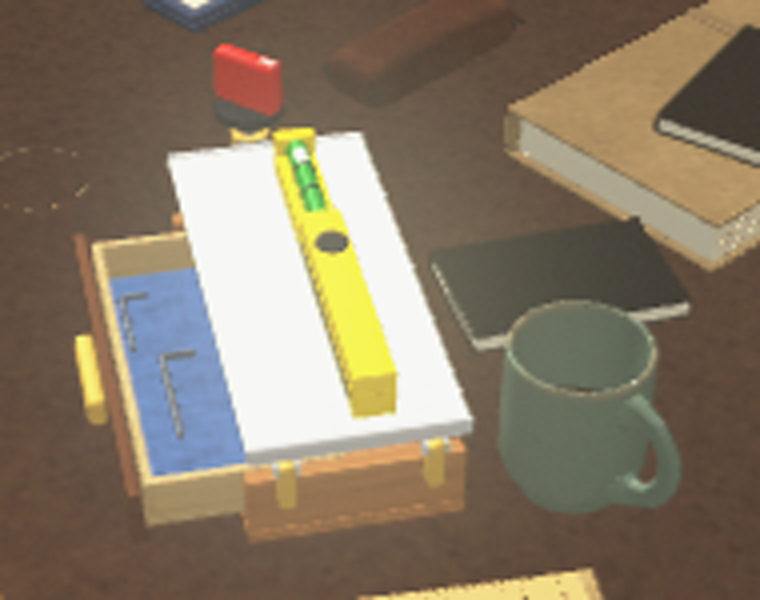

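The crop shows the pad at scene pixel (273,190.5), the knob top at about (252,144), shelf corners at (232,169), (280.5,163), (307.5,236) and (251,243), and the pull at about (211–214, 215–236).

```bash
python3 - <<'E'
from h import *
f=lambda x,y:(190+x/4,130+y/4)
P={}
for n,x,y,z in [("knob",248,56,.113),("pad",332,242,.110),("lev_foot",296,134,.118),("lev_hinge",372,378,.103),("pullA",84,338,.034),("pullB",98,420,.034),("footL",168,155,.086),("footR",362,132,.086),("hingeR",470,420,.072),("hingeL",245,450,.072),("rule",480,590,.009),("mugL",503,350,.094),("mugR",656,350,.094),("nbL",432,260,.013)]:
    P[n]=atz("scene",*f(x,y),z); print(n,np.round(P[n],3))
mid=sum(P[k] for k in ["footL","footR","hingeR","hingeL"])/4
d=(P["footL"]+P["footR"]-P["hingeL"]-P["hingeR"])[:2]; print("mid",mid,"len",np.linalg.norm(d)/2,"ang y",np.arctan2(d[1],d[0]))
e=(P["footR"]-P["footL"])[:2];print(np.linalg.norm(e),np.arctan2(e[1],e[0]))
e=(P["lev_foot"]-P["lev_hinge"])[:2];print("lev",np.linalg.norm(e),np.arctan2(e[1],e[0]))
e=(P["knob"]-mid)[:2];print("knob-mid",np.linalg.norm(e),np.arctan2(e[1],e[0]))
E
```

```text
knob [0.653 0.175 0.113]
pad [ 0.622 -0.02   0.11 ]
lev_foot [0.642 0.076 0.118]
lev_hinge [ 0.596 -0.127  0.103]
pullA [0.496 0.047 0.034]
pullB [ 0.479 -0.024  0.034]
footL [0.581 0.131 0.086]
footR [0.699 0.105 0.086]
hingeR [ 0.644 -0.146  0.072]
hingeL [ 0.528 -0.119  0.072]
rule [ 0.623 -0.204  0.009]
mugL [ 0.674 -0.125  0.094]
mugR [ 0.748 -0.158  0.094]
nbL [0.725 0.056 0.013]
mid [ 0.61327296 -0.00709623  0.079     ] len 0.2558985576016636 ang y 1.3583843161936402
0.12028407612653516 -0.2105403312631557
lev 0.20749256635139052 1.3474101897522939
knob-mid 0.18647382035255858 1.3567124784762203
```

Request:
{"api": "send_rows", "payload": {
  "claw": 1,
  "motion": [
    {"yaw":-0.116},
    {"dx":-0.025,"dy":-0.0355},
    {"dx":-0.025,"dy":-0.0355},
    {"dx":-0.025,"dy":-0.0355},
    {"dx":-0.025,"dy":-0.0355},
    {"dx":-0.025,"dy":-0.0355},
    {"dx":-0.025,"dy":-0.0355},
    {"dx":-0.025,"dy":-0.0355},
    {"dx":-0.025,"dy":-0.0355},
    {"dx":-0.025,"dy":-0.0355},
    {"dx":-0.025,"dy":-0.0355},
    {"dx":-0.025,"dy":-0.0355},
    {"dx":-0.025,"dy":-0.0355},
    {"dx":-0.025,"dy":-0.0355},
    {"dx":-0.025,"dy":-0.0355},
    {}
  ]
}}

```text
validation failed for argument at $.mo...
```

Request:
{"api": "send_rows", "payload": {
  "claw": 1,
  "motion": [
    {"dx":0,"dy":0,"dz":0,"yaw":-0.116},
    {"dx":-0.025,"dy":-0.0355,"dz":0,"yaw":0},
    {"dx":-0.025,"dy":-0.0355,"dz":0,"yaw":0},
    {"dx":-0.025,"dy":-0.0355,"dz":0,"yaw":0},
    {"dx":-0.025,"dy":-0.0355,"dz":0,"yaw":0},
    {"dx":-0.025,"dy":-0.0355,"dz":0,"yaw":0},
    {"dx":-0.025,"dy":-0.0355,"dz":0,"yaw":0},
    {"dx":-0.025,"dy":-0.0355,"dz":0,"yaw":0},
    {"dx":-0.025,"dy":-0.0355,"dz":0,"yaw":0},
    {"dx":-0.025,"dy":-0.0355,"dz":0,"yaw":0},
    {"dx":-0.025,"dy":-0.0355,"dz":0,"yaw":0},
    {"dx":-0.025,"dy":-0.0355,"dz":0,"yaw":0},
    {"dx":-0.025,"dy":-0.0355,"dz":0,"yaw":0},
    {"dx":-0.025,"dy":-0.0355,"dz":0,"yaw":0},
    {"dx":-0.025,"dy":-0.0355,"dz":0,"yaw":0},
    {"dx":0,"dy":0,"dz":0,"yaw":0}
  ]
}}

```text
clock: 2.1
ee_pos: [0.4395, 0.0285, 0.2312]
eef_rot: [-0.0, 0.109, 0.994, -0.0]
wrist_force: [0.4, 0.4, 0.1]
gripper_width: 0.003
grip_force: 0.0
```

Request:
{"api": "send_rows", "payload": {
  "motion": [
    {"dz":0.0515},
    {"dz":0.0515},
    {"dz":0.0515},
    {"dz":0.05},
    {"dx":-0.015},
    {"dx":-0.015},
    {"dx":-0.01},
    {"dx":-0.01},
    {"dx":-0.01},
    {"dx":-0.01}
  ]
}}

```text
validation failed for argument at $.mo...
```

```bash
python3 - <<'E'
from h import *
w=cams.camera("wrist"); c=cams.get_calibration("wrist"); print(np.round(c["pose"],3).tolist(),np.round(c["intrinsics"],1).tolist())
s=cams.camera("scene")[130:280,190:380]
out=np.hstack([cv2.resize(w,(480,360)),cv2.resize(s[:,:133],(320,360))]);cv2.imwrite("pics/p1.png",out)
E
```

```text
[[0.214, -0.93, -0.3, 0.362], [0.977, 0.204, 0.065, 0.047], [0.001, -0.307, 0.952, 0.373], [0.0, 0.0, 0.0, 1.0]] [[321.7, 0.0, 285.3], [0.0, 321.7, 212.6], [0.0, 0.0, 1.0]]
```

View pics/p1.png

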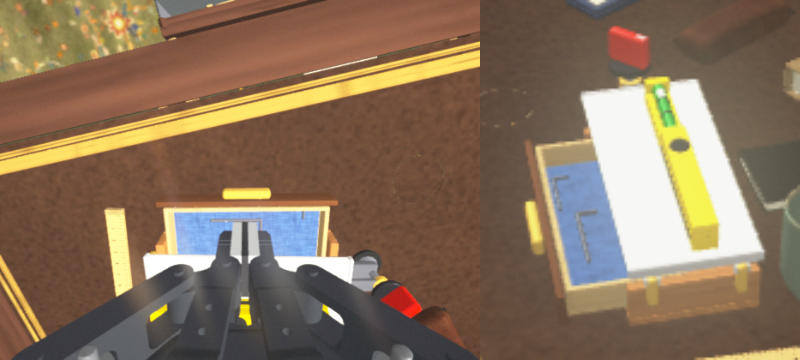

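The wrist view shows the open drawer with its pull at about (245,193) in the half picture, centred on the shut fingers; the scene part is unchanged. I'll lower in front of the pull (all keys in every row are needed).

Request:
{"api": "send_rows", "payload": {
  "motion": [
    {"dx":0,"dy":0,"dz":0.0515,"yaw":0},
    {"dx":0,"dy":0,"dz":0.0515,"yaw":0},
    {"dx":0,"dy":0,"dz":0.0515,"yaw":0},
    {"dx":0,"dy":0,"dz":0.05,"yaw":0},
    {"dx":-0.015,"dy":0,"dz":0,"yaw":0},
    {"dx":-0.015,"dy":0,"dz":0,"yaw":0},
    {"dx":-0.01,"dy":0,"dz":0,"yaw":0},
    {"dx":-0.01,"dy":0,"dz":0,"yaw":0},
    {"dx":-0.01,"dy":0,"dz":0,"yaw":0},
    {"dx":0,"dy":0,"dz":0,"yaw":0}
  ]
}}

```text
clock: 3.45
ee_pos: [0.4987, 0.0183, 0.0271]
eef_rot: [0.001, 0.107, 0.994, -0.0]
wrist_force: [-0.6, -0.6, -1.5]
gripper_width: 0.002
grip_force: 0.0
```

Request:
{"api": "send_rows", "payload": {
  "motion": [
    {"dx":-0.008,"dy":0,"dz":0,"yaw":0},
    {"dx":-0.006,"dy":0,"dz":0,"yaw":0},
    {"dx":-0.004,"dy":0,"dz":0,"yaw":0}
  ]
}}

```text
clock: 3.82
ee_pos: [0.5154, 0.0147, 0.0267]
eef_rot: [-0.0, 0.107, 0.994, -0.0]
wrist_force: [-2.2, 0.5, 1.6]
gripper_width: -0.003
grip_force: 1.1
```

Request:
{"api": "send_rows", "payload": {
  "motion": [
    {"dx":-0.004,"dy":0,"dz":0,"yaw":0},
    {"dx":-0.003,"dy":0,"dz":0,"yaw":0}
  ]
}}

```text
clock: 4.08
ee_pos: [0.5222, 0.0133, 0.0267]
eef_rot: [-0.0, 0.107, 0.994, -0.0]
wrist_force: [-3.2, 0.3, 0.1]
gripper_width: 0.003
grip_force: 1.1
```

Request:
{"api": "send_rows", "payload": {
  "motion": [
    {"dx":-0.003,"dy":0,"dz":0,"yaw":0},
    {"dx":-0.001,"dy":0,"dz":0,"yaw":0}
  ]
}}

```text
clock: 4.32
ee_pos: [0.5243, 0.0129, 0.0264]
eef_rot: [-0.002, 0.107, 0.994, 0.0]
wrist_force: [-13.1, 0.5, 9.5]
gripper_width: -0.0
grip_force: 6.5
```

Request:
{"api": "send_rows", "payload": {
  "motion": [
    {"dx":-0.002,"dy":0,"dz":0,"yaw":0},
    {"dx":0,"dy":0,"dz":0,"yaw":0}
  ]
}}

```text
clock: 4.58
ee_pos: [0.5244, 0.0129, 0.026]
eef_rot: [-0.004, 0.106, 0.994, 0.0]
wrist_force: [-18.6, 2.9, 11.3]
gripper_width: 0.0
grip_force: 9.2
```

Request:
{"api": "send_rows", "payload": {
  "motion": [
    {"dx":0.03,"dy":0,"dz":0,"yaw":0},
    {"dx":0,"dy":0,"dz":-0.05,"yaw":0},
    {"dx":0,"dy":0,"dz":-0.06,"yaw":0},
    {"dx":0,"dy":0,"dz":-0.06,"yaw":0},
    {"dx":-0.044,"dy":-0.004,"dz":0,"yaw":0},
    {"dx":-0.044,"dy":-0.004,"dz":0,"yaw":0},
    {"dx":-0.044,"dy":-0.004,"dz":0,"yaw":0},
    {"dx":0,"dy":0,"dz":0,"yaw":0.175},
    {"dx":0,"dy":0,"dz":0,"yaw":0.175},
    {"dx":0,"dy":0,"dz":0,"yaw":0.175},
    {"dx":0,"dy":0,"dz":0,"yaw":0.175},
    {"dx":0,"dy":0,"dz":0,"yaw":0.175},
    {"dx":0,"dy":0,"dz":0,"yaw":0.175},
    {"dx":0,"dy":0,"dz":0,"yaw":0.175},
    {"dx":0,"dy":0,"dz":0,"yaw":0.175},
    {"dx":0,"dy":0,"dz":0,"yaw":0.171},
    {"dx":0,"dy":0,"dz":0,"yaw":0}
  ]
}}

```text
clock: 6.7
ee_pos: [0.6255, -0.021, 0.1968]
eef_rot: [0.0, 0.778, 0.628, 0.0]
wrist_force: [-0.0, -0.1, 0.2]
gripper_width: -0.002
grip_force: 0.0
```

```bash
python3 - <<'E'
from h import *
c=cams.get_calibration("wrist");w=cams.camera("wrist"); np.savez("w2.npz",**c)
cv2.imwrite("pics/p2.png",cv2.resize(w,None,fx=1.4,fy=1.4))
s=sensors.get_state();print(np.round(s["ee_pos"],4),np.round(s["joint_positions"],2))
E
```

```text
[ 0.6254 -0.0211  0.1969] [-0.71  0.47  0.91  1.55 -0.38  1.31  0.04]
```

View pics/p2.png

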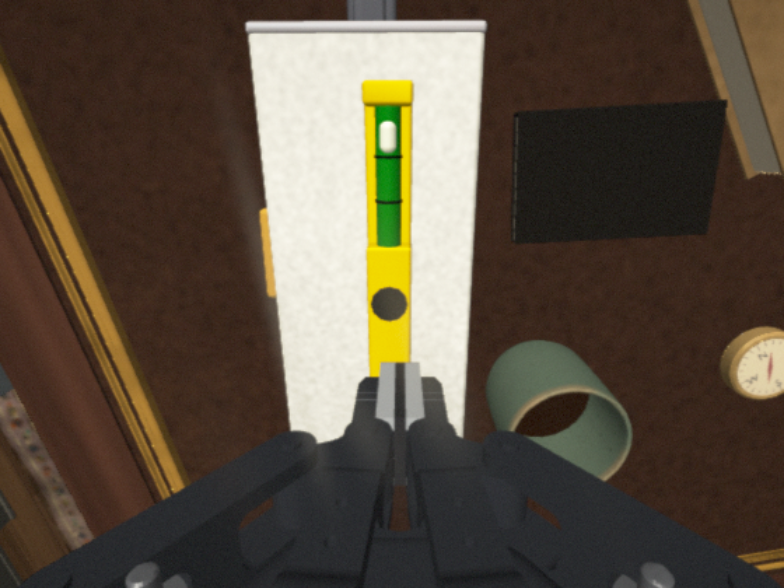

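The picture shows the drawer shut, the level straight along the shelf, its pad at (278,217) in true pixels, the bubble at the foot end of the vial (lines at about (278,112) and (278,144)).

```bash
python3 - <<'E'
from h import *
c=dict(np.load("w2.npz")); t=np.array([.6254,-.0211])
p=atz("wrist",277.9,217.1,.110,c);print(p)
a=atz("wrist",387/1.4,92/1.4,.115,c);b=atz("wrist",389/1.4,355/1.4,.108,c);e=(a-b)[:2];print(np.arctan2(e[1],e[0]))
ux=np.array([.977,-.213]);uy=np.array([.213,.977]);d=p[:2]-t;print("dx",d@uy,"dy",d@ux, "scene-pad dx/dy",(np.array([.622,-.020])-t)@uy,(np.array([.622,-.020])-t)@ux)
E
```

```text
[ 0.6201739  -0.01921754  0.11      ]
1.3577507606936685
dx 0.0007260017265737165 dy -0.005506862524892517 scene-pad dx/dy 0.0003505000000000091 -0.0035560999999999596
```

Request:
{"api": "send_rows", "payload": {
  "motion": [
    {"dx":0.0005,"dy":-0.005,"dz":0.04,"yaw":0},
    {"dx":0,"dy":0,"dz":0.035,"yaw":0},
    {"dx":0,"dy":0,"dz":0.008,"yaw":0},
    {"dx":0,"dy":0,"dz":0.002,"yaw":0},
    {"dx":0,"dy":0,"dz":0.002,"yaw":0}
  ]
}}

```text
clock: 7.38
ee_pos: [0.6212, -0.0199, 0.1112]
eef_rot: [0.001, 0.778, 0.628, 0.001]
wrist_force: [0.0, -0.6, -0.5]
gripper_width: 0.003
grip_force: 0.0
```

Request:
{"api": "send_rows", "payload": {
  "motion": [
    {"dx":0,"dy":0,"dz":0.002,"yaw":0},
    {"dx":0,"dy":0,"dz":0.001,"yaw":0}
  ]
}}

```text
clock: 7.62
ee_pos: [0.6211, -0.0191, 0.1077]
eef_rot: [0.0, 0.778, 0.628, 0.001]
wrist_force: [1.8, 2.3, 4.1]
gripper_width: 0.0
grip_force: 1.9
```

Request:
{"api": "send_rows", "payload": {
  "motion": [
    {"dx":0,"dy":0,"dz":0.002,"yaw":0},
    {"dx":0,"dy":0,"dz":0.001,"yaw":0}
  ]
}}

```text
clock: 7.88
ee_pos: [0.6206, -0.0193, 0.104]
eef_rot: [0.0, 0.778, 0.628, 0.0]
wrist_force: [1.8, 2.6, 5.1]
gripper_width: -0.0
grip_force: 2.4
```

Request:
{"api": "send_rows", "payload": {
  "motion": [
    {"dx":0,"dy":0,"dz":0.001,"yaw":0},
    {"dx":0,"dy":0,"dz":0,"yaw":0}
  ]
}}

```text
clock: 8.12
ee_pos: [0.6204, -0.0196, 0.1028]
eef_rot: [0.0, 0.779, 0.628, 0.0]
wrist_force: [1.3, 1.7, 4.4]
gripper_width: -0.0
grip_force: 2.3
```

Request:
{"api": "send_rows", "payload": {
  "motion": [
    {"dx":0,"dy":0,"dz":0.001,"yaw":0},
    {"dx":0,"dy":0,"dz":0,"yaw":0}
  ]
}}

```text
clock: 8.38
ee_pos: [0.6204, -0.0195, 0.1023]
eef_rot: [-0.0, 0.779, 0.628, 0.0]
wrist_force: [-0.4, 3.7, 9.1]
gripper_width: 0.001
grip_force: 4.7
```

Request:
{"api": "send_rows", "payload": {
  "motion": [
    {"dx":0,"dy":0,"dz":0.001,"yaw":0},
    {"dx":0,"dy":0,"dz":0,"yaw":0}
  ]
}}

```text
clock: 8.62
ee_pos: [0.6205, -0.0195, 0.1021]
eef_rot: [-0.0, 0.779, 0.628, 0.001]
wrist_force: [-3.6, 3.8, 17.1]
gripper_width: -0.001
grip_force: 8.4
```

Hard stop reached (about 17 N). I'll back off 0.5 mm, let the bubble settle, and look.

Request:
{"api": "send_rows", "payload": {
  "motion": [
    {"dx":0,"dy":0,"dz":-0.0007,"yaw":0},
    {"dx":0,"dy":0,"dz":0,"yaw":0},
    {"dx":0,"dy":0,"dz":0,"yaw":0},
    {"dx":0,"dy":0,"dz":0,"yaw":0},
    {"dx":0,"dy":0,"dz":0,"yaw":0},
    {"dx":0,"dy":0,"dz":0,"yaw":0},
    {"dx":0,"dy":0,"dz":0,"yaw":0},
    {"dx":0,"dy":0,"dz":0,"yaw":0},
    {"dx":0,"dy":0,"dz":0,"yaw":0},
    {"dx":0,"dy":0,"dz":0,"yaw":0},
    {"dx":0,"dy":0,"dz":0,"yaw":0},
    {"dx":0,"dy":0,"dz":0,"yaw":0},
    {"dx":0,"dy":0,"dz":0,"yaw":0}
  ]
}}

```text
clock: 10.25
ee_pos: [0.6204, -0.0195, 0.1022]
eef_rot: [-0.0, 0.779, 0.628, 0.0]
wrist_force: [-1.0, 4.6, 11.1]
gripper_width: -0.003
grip_force: 5.8
```

```bash
python3 - <<'E'
from h import *
c=cams.get_calibration("wrist");w=cams.camera("wrist"); np.savez("w3.npz",**c); cv2.imwrite("pics/raw3.png",w)
cv2.imwrite("pics/p3.png",cv2.resize(w[0:300],None,fx=1.42,fy=1.42,interpolation=cv2.INTER_CUBIC))
E
```

```text
(no output)
```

View pics/p3.png

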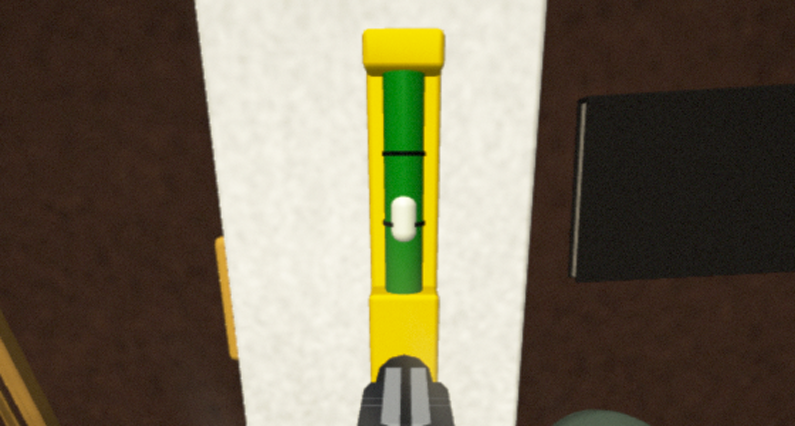

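The bubble's centre is at row 219 while the lines are at 153 and 223 (middle 188), so it is about 31 px ≈ 9.2 mm on the hinge side. That calls for about 0.77 rad clockwise. Next I'll lift and go look at the knob.

Request:
{"api": "send_rows", "payload": {
  "motion": [
    {"dx":0,"dy":0,"dz":-0.02,"yaw":0},
    {"dx":0,"dy":0,"dz":-0.04,"yaw":0},
    {"dx":0,"dy":0,"dz":-0.05,"yaw":0},
    {"dx":0.04,"dy":0,"dz":0,"yaw":0},
    {"dx":0.04,"dy":0,"dz":0,"yaw":0},
    {"dx":0,"dy":0,"dz":0,"yaw":0}
  ]
}}

```text
clock: 11.05
ee_pos: [0.6372, 0.062, 0.2114]
eef_rot: [-0.0, 0.777, 0.629, -0.0]
wrist_force: [-0.1, 0.1, -0.6]
gripper_width: -0.001
grip_force: 0.0
```

```bash
python3 - <<'E'
from h import *
c=cams.get_calibration("wrist");w=cams.camera("wrist"); np.savez("w4.npz",**c); cv2.imwrite("pics/p4.png",w)
s=sensors.get_state();t=s["ee_pos"];print(np.round(t,4),np.round(s["joint_positions"],2))
h=cv2.cvtColor(w,cv2.COLOR_BGR2HSV); m=((h[...,0]<8)|(h[...,0]>172))&(h[...,1]>170)&(h[...,2]>90)
m=m.astype(np.uint8); n,l,st,ce=cv2.connectedComponentsWithStats(m)
for i in range(1,n):
    if st[i,4]>200: print(st[i],ce[i])
# bright top face
E
```

```text
[0.6369 0.0593 0.2115] [-0.81  0.49  0.9   1.48 -0.39  1.35 -0.09]
[ 241   25   57   64 1407] [267.8336887   55.00781805]
```

View pics/p4.png

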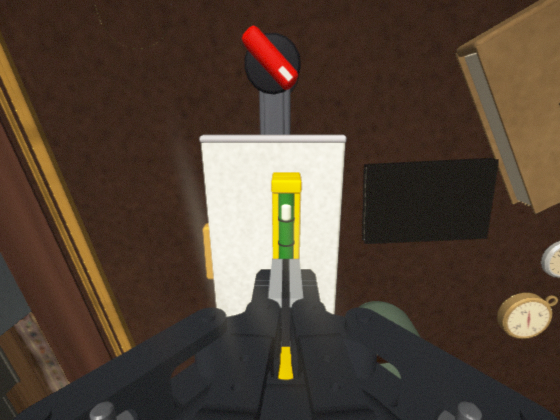

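The wing runs from about (249,33) to (290,82), with a white mark at its near end, over the flange at (272,63).

```bash
python3 - <<'E'
from h import *
c=dict(np.load("w4.npz")); w=cv2.imread("pics/p4.png")
h=cv2.cvtColor(w,cv2.COLOR_BGR2HSV); m=((h[...,0]<8)|(h[...,0]>172))&(h[...,1]>170)&(h[...,2]>90); m[:,:235]=0;m[:,305:]=0;m[:20]=0;m[100:]=0
ys,xs=np.nonzero(m)
P=np.array([atz("wrist",x,y,.113,c)[:2] for x,y in zip(xs,ys)])
r=cv2.minAreaRect((P*1000).astype(np.float32)); b=cv2.boxPoints(r)/1000; print(r); print(b)
d=max([b[1]-b[0],b[2]-b[1]],key=np.linalg.norm); th=np.arctan2(d[1],d[0]); print("wing ang",th, th%np.pi)
print("flange",atz("wrist",272,63,.075,c), "ends", atz("wrist",249,33,.113,c),atz("wrist",290,80,.113,c))
R=np.array(c["pose"]); print(R[:3,3])
E
```

```text
((649.7544555664062, 173.04296875), (14.570070266723633, 46.1507453918457), 32.301902770996094)
[[0.63126576 0.18865432]
 [0.65592784 0.14964567]
 [0.66824317 0.15743163]
 [0.64358103 0.19644026]]
wing ang -1.0070214 2.1345713
flange [0.64991672 0.17421785 0.075     ] ends [0.63938814 0.19021629 0.113     ] [0.6601838  0.15620739 0.113     ]
[0.6530937  0.13805957 0.35304357]
```

Request:
{"api": "send_rows", "payload": {
  "claw": -0.2,
  "motion": [
    {"dx":0.038,"dy":-0.004,"dz":0,"yaw":0},
    {"dx":0.038,"dy":-0.004,"dz":0,"yaw":0},
    {"dx":0.038,"dy":-0.004,"dz":0,"yaw":0},
    {"dx":0,"dy":0,"dz":0,"yaw":-0.155},
    {"dx":0,"dy":0,"dz":0,"yaw":-0.155},
    {"dx":0,"dy":0,"dz":0,"yaw":-0.155},
    {"dx":0,"dy":0,"dz":0,"yaw":-0.155},
    {"dx":0,"dy":0,"dz":0,"yaw":-0.157},
    {"dx":0,"dy":0,"dz":0.04,"yaw":0},
    {"dx":0,"dy":0,"dz":0.04,"yaw":0},
    {"dx":0,"dy":0,"dz":0,"yaw":0}
  ]
}}

```text
clock: 12.48
ee_pos: [0.6479, 0.1702, 0.1291]
eef_rot: [-0.002, 0.484, 0.875, -0.003]
wrist_force: [-0.5, -0.0, 0.0]
gripper_width: 0.598
grip_force: 0.0
```

Request:
{"api": "send_rows", "payload": {
  "motion": [
    {"dx":0.0015,"dy":0.003,"dz":0.02,"yaw":0},
    {"dx":0,"dy":0,"dz":0.016,"yaw":0},
    {"dx":0,"dy":0,"dz":0.01,"yaw":0},
    {"dx":0,"dy":0,"dz":0,"yaw":0}
  ]
}}

```text
clock: 12.98
ee_pos: [0.6511, 0.1751, 0.0848]
eef_rot: [-0.0, 0.483, 0.876, -0.001]
wrist_force: [1.1, -0.3, 1.1]
gripper_width: 0.6
grip_force: 0.0
```

Request:
{"api": "send_rows", "payload": {
  "claw": 1,
  "grip_force": 30,
  "motion": [
    {"dx":0,"dy":0,"dz":0,"yaw":0},
    {"dx":0,"dy":0,"dz":0,"yaw":0},
    {"dx":0,"dy":0,"dz":0,"yaw":0},
    {"dx":0,"dy":0,"dz":0,"yaw":0},
    {"dx":0,"dy":0,"dz":0,"yaw":0},
    {"dx":0,"dy":0,"dz":0,"yaw":0}
  ]
}}

```text
clock: 13.72
ee_pos: [0.6504, 0.1744, 0.0863]
eef_rot: [-0.001, 0.483, 0.876, -0.001]
wrist_force: [-10.9, -3.3, 9.1]
gripper_width: 0.16
grip_force: 31.5
```

Request:
{"api": "send_rows", "payload": {
  "motion": [
    {"dx":0,"dy":-0.001,"dz":-0.001,"yaw":0},
    {"dx":0,"dy":0,"dz":0,"yaw":0.11},
    {"dx":0,"dy":0,"dz":0,"yaw":0.11},
    {"dx":0,"dy":0,"dz":0,"yaw":0.11},
    {"dx":0,"dy":0,"dz":0,"yaw":0.11},
    {"dx":0,"dy":0,"dz":0,"yaw":0.11},
    {"dx":0,"dy":0,"dz":0,"yaw":0.11},
    {"dx":0,"dy":0,"dz":0,"yaw":0.11},
    {"dx":0,"dy":0,"dz":0,"yaw":0},
    {"dx":0,"dy":0,"dz":0,"yaw":0}
  ]
}}

```text
clock: 14.98
ee_pos: [0.6501, 0.1743, 0.0863]
eef_rot: [-0.0, 0.776, 0.631, -0.001]
wrist_force: [-4.1, -3.9, -1.1]
gripper_width: 0.159
grip_force: 30.9
```

Request:
{"api": "send_rows", "payload": {
  "claw": -0.2,
  "motion": [
    {"dx":0,"dy":0,"dz":0,"yaw":0},
    {"dx":0,"dy":0,"dz":0,"yaw":0},
    {"dx":0,"dy":0,"dz":0,"yaw":0},
    {"dx":0,"dy":0,"dz":0,"yaw":0},
    {"dx":0,"dy":0,"dz":-0.03,"yaw":0},
    {"dx":0,"dy":0,"dz":-0.04,"yaw":0},
    {"dx":0,"dy":0,"dz":-0.04,"yaw":0}
  ]
}}

```text
clock: 15.85
ee_pos: [0.6505, 0.1747, 0.1977]
eef_rot: [0.0, 0.776, 0.63, -0.0]
wrist_force: [0.3, 0.4, -0.1]
gripper_width: 0.598
grip_force: 0.0
```

Request:
{"api": "send_rows", "payload": {
  "claw": 1,
  "motion": [
    {"dx":-0.049,"dy":0.003,"dz":0,"yaw":0.008},
    {"dx":-0.049,"dy":0.003,"dz":0,"yaw":0},
    {"dx":-0.049,"dy":0.003,"dz":0,"yaw":0},
    {"dx":-0.049,"dy":0.002,"dz":0,"yaw":0},
    {"dx":0,"dy":0,"dz":0,"yaw":0},
    {"dx":0,"dy":0,"dz":0,"yaw":0},
    {"dx":0,"dy":0,"dz":0,"yaw":0}
  ]
}}

```text
clock: 16.73
ee_pos: [0.6202, -0.0175, 0.1963]
eef_rot: [-0.0, 0.778, 0.628, 0.0]
wrist_force: [0.2, 0.8, 0.2]
gripper_width: -0.003
grip_force: 0.0
```

Request:
{"api": "send_rows", "payload": {
  "motion": [
    {"dx":-0.002,"dy":0,"dz":0.04,"yaw":0},
    {"dx":0,"dy":0,"dz":0.034,"yaw":0},
    {"dx":0,"dy":0,"dz":0.008,"yaw":0},
    {"dx":0,"dy":0,"dz":0.003,"yaw":0},
    {"dx":0,"dy":0,"dz":0.002,"yaw":0},
    {"dx":0,"dy":0,"dz":0.001,"yaw":0},
    {"dx":0,"dy":0,"dz":0.001,"yaw":0},
    {"dx":0,"dy":0,"dz":0,"yaw":0}
  ]
}}

```text
clock: 17.73
ee_pos: [0.62, -0.0209, 0.1079]
eef_rot: [0.0, 0.779, 0.627, 0.001]
wrist_force: [1.5, 2.2, 3.2]
gripper_width: 0.0
grip_force: 1.8
```

Request:
{"api": "send_rows", "payload": {
  "motion": [
    {"dx":0,"dy":0,"dz":0.001,"yaw":0},
    {"dx":0,"dy":0,"dz":0,"yaw":0}
  ]
}}

```text
clock: 17.98
ee_pos: [0.6197, -0.0212, 0.1065]
eef_rot: [0.0, 0.779, 0.627, 0.0]
wrist_force: [2.0, 0.8, 2.9]
gripper_width: 0.001
grip_force: 1.9
```

Request:
{"api": "send_rows", "payload": {
  "motion": [
    {"dx":0,"dy":0,"dz":0.001,"yaw":0},
    {"dx":0,"dy":0,"dz":0,"yaw":0}
  ]
}}

```text
clock: 18.23
ee_pos: [0.6195, -0.0211, 0.1054]
eef_rot: [-0.0, 0.779, 0.627, 0.0]
wrist_force: [1.3, 1.8, 3.7]
gripper_width: -0.003
grip_force: 2.1
```

Request:
{"api": "send_rows", "payload": {
  "motion": [
    {"dx":0,"dy":0,"dz":0.001,"yaw":0},
    {"dx":0,"dy":0,"dz":0,"yaw":0}
  ]
}}

```text
clock: 18.48
ee_pos: [0.6195, -0.021, 0.1044]
eef_rot: [-0.0, 0.779, 0.627, 0.0]
wrist_force: [1.0, 2.7, 5.0]
gripper_width: 0.0
grip_force: 2.3
```

Request:
{"api": "send_rows", "payload": {
  "motion": [
    {"dx":0,"dy":0,"dz":0.001,"yaw":0},
    {"dx":0,"dy":0,"dz":0,"yaw":0}
  ]
}}

```text
clock: 18.73
ee_pos: [0.6196, -0.0209, 0.1041]
eef_rot: [-0.0, 0.779, 0.627, 0.0]
wrist_force: [-1.5, 3.8, 11.4]
gripper_width: -0.001
grip_force: 5.5
```

At the stop with 11 N. I'll settle and read the bubble.

Request:
{"api": "send_rows", "payload": {
  "motion": [
    {"dx":0,"dy":0,"dz":0,"yaw":0},
    {"dx":0,"dy":0,"dz":0,"yaw":0},
    {"dx":0,"dy":0,"dz":0,"yaw":0},
    {"dx":0,"dy":0,"dz":0,"yaw":0},
    {"dx":0,"dy":0,"dz":0,"yaw":0},
    {"dx":0,"dy":0,"dz":0,"yaw":0},
    {"dx":0,"dy":0,"dz":0,"yaw":0},
    {"dx":0,"dy":0,"dz":0,"yaw":0},
    {"dx":0,"dy":0,"dz":0,"yaw":0},
    {"dx":0,"dy":0,"dz":0,"yaw":0},
    {"dx":0,"dy":0,"dz":0,"yaw":0},
    {"dx":0,"dy":0,"dz":0,"yaw":0},
    {"dx":0,"dy":0,"dz":0,"yaw":0},
    {"dx":0,"dy":0,"dz":0,"yaw":0}
  ]
}}

```text
clock: 20.48
ee_pos: [0.6196, -0.021, 0.1041]
eef_rot: [-0.0, 0.779, 0.627, 0.0]
wrist_force: [-1.2, 3.1, 10.8]
gripper_width: -0.002
grip_force: 5.5
```

```bash
python3 - <<'E'
from h import *
w=cams.camera("wrist")
cv2.imwrite("pics/p5.png",cv2.resize(w[0:230,130:430],None,fx=2.6,fy=2.6,interpolation=cv2.INTER_CUBIC))
s=sensors.get_state();print(s["clock"],np.round(s["ee_pos"],4),np.round(s["wrist_force"],1))
E
```

```text
20.525 [ 0.6196 -0.021   0.1041] [-0.7  3.6 11. ]
```

View pics/p5.png

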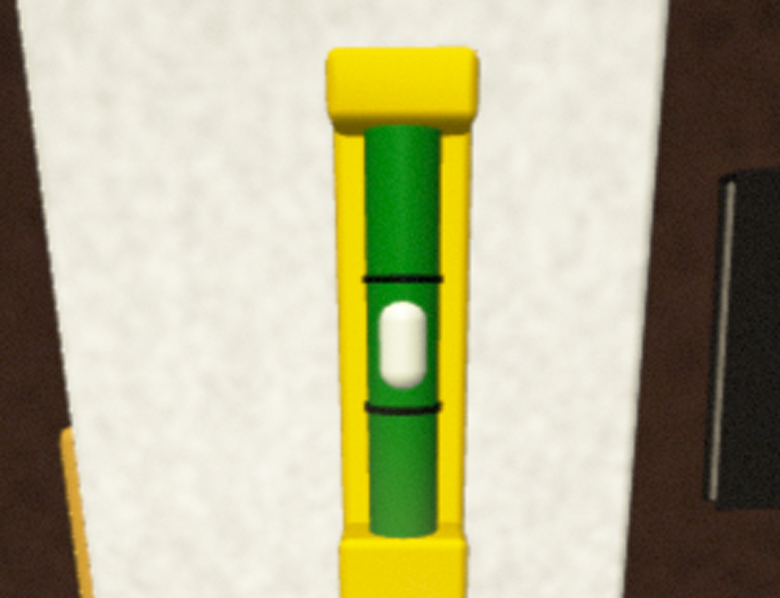

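The bubble (rows 301–388, centre 344.5) stands midway between the lines (279 and 408), offset about 0.2 mm, with an 11 N press. The drawer is home. Handing in.

```bash
python3 -c "
from station import order; print(order.hand_in())"
```

```text
the job is handed in; nothing more can be done
None
```

I pushed the drawer home and turned the knob about 0.77 rad clockwise. The job was handed in with the level held down at about 11 N and the bubble within about 0.2 mm of centre; the hand-in call returned no verdict.

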